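# Move a wet ink panel with self-closing tweezers

## Task

The freshly inked panel in the painting stand is wet and must not be touched by the gripper. Squeeze the self-closing tweezers open by their finger pads, lift them off their holder and push them gently down over the middle of the panel's top edge until you feel their depth stop bear on the edge, then let go completely so that they grip by themselves. Then take the tweezers by their solid head, lift the panel with them and set it gently, fully down in the empty slot of the drying rack, leaving the tweezers clamped on it; leave everything else on the table alone.

Things in the scene. Friction and masses are not known exactly. Their poses are not given: they have to be found in the camera images.
- tweezers: Steel self-closing cross-lock tweezers, 105 mm tall, 90 g, upright, tips down. Origin between the tips at their lowest edge; z up to the head, y the opening line, x along the jaws' width. Jaw faces 16 mm wide (x), z 0 to 13 mm. A rubber-footed depth stop, 24 x 10 mm, between the arms has its underside 18 to 30 mm above the tips: set differently each time, feel for it; it gives 2 mm at 16 N.
- tw_pads (a point): Midpoint between the two black finger pads of the tweezers, 65 mm above the tips. Pads 18 mm wide (x), 24 mm tall; 30 mm over their outer faces (y) while the jaws hold a 4 mm sheet, 24 mm squeezed to the limit. Squeezing them takes 19 to 22 N and opens the jaws to 21 mm; released, they spring shut with about 6 N on each side of a 4 mm sheet.
- tw_head (a point): Middle of the tweezers' solid head, 95 mm above the tips: a rigid block 20 x 20 mm (x, y), from 84 to 105 mm above the tips, just above the finger pads. Gripping it does not open the jaws. Grip it high, so that the fingers do not push on the pads, which end 77 mm above the tips.
- jaw (a joint): Opening of each jaw of the tweezers in rad: 0 when they hold a 4 mm sheet, -0.019 shut empty, 0.09 squeezed fully open.
- holder: Wooden tweezers holder, a base 80 x 60 x 10 mm with an upright aluminium blade on it, 30 mm long (x), 4 mm thick (y) and 14 mm high (top at z = 24 mm). Fixed. Origin under its centre. The tweezers start clipped on the blade with their tips on the base, at z = 10 mm; open them fully, then lift straight up.
- panel: Aluminium panel with wet ink, 90 mm wide (x), 4 mm thick (y), 80 mm tall (z), 50 to 110 g, standing on edge in the painting stand. Origin at the middle of its lower edge, z up. Only the tweezers may touch it.
- panel_top (a point): Middle of the panel's top edge, 80 mm above its lower edge.
- stand: Wooden painting stand, a block 115 x 46 x 24 mm with one slot along x, 93 mm long, 6.4 mm wide and 14 mm deep, its floor at z = 10 mm. Fixed. Origin under its centre. The panel starts upright in it.
- rack: Wooden drying rack with two places along its y axis. Fixed. Origin under the middle of the EMPTY slot, which lies along x: 97 mm long, 9 mm wide (y), 26 mm deep, mouth rounded, floor at z = 12 mm, top at z = 38 mm, block 125 x 34 mm. Beside it at y = +42 mm stands a fixed dry panel, 90 mm long (x), its top at z = 77 mm; the base ends at y = +51 mm.
- bottle_a: Dropper ink bottle, 32 mm across, 104 mm tall, bystander. Origin under its centre.
- bottle_b: Dropper ink bottle, 32 mm across, 104 mm tall, bystander. Origin under its centre.
- bottle_c: Dropper ink bottle, 38 mm across, 117 mm tall, bystander. Origin under its centre.
- cup: Paper coffee cup with lid, 82 mm across, 122 mm tall, bystander. Origin under its centre.
- glass: Empty drinking glass, 64 mm across, 100 mm tall, bystander. Origin under its centre.
- marker: Marker pen, 120 x 12 x 12 mm, lying along its x, bystander. Origin under its centre.
- wallet: Flat black wallet, 110 x 85 x 16 mm, bystander. Origin under its centre.
Things that resemble listed ones, but are neither listed nor needed, are in the scene too. Leave any green or turquoise look-alike of the stand alone.

How it is judged:
On the way, in this order (a step that is already met when the one before it is completed fails the run):
1. the tweezers, squeezed open, are pushed down over the middle of the panel's top edge until the depth stop bears on it with more than 1.5 N (value of joint jaw above 0.06 rad and z of tweezers in the frame of panel between 0.046 and 0.066 m and x of tweezers in the frame of panel between -0.018 and 0.018 m and contact force between tweezers and panel above 1.5 N), for 0.1 s.
2. let go completely, the tweezers grip the panel by themselves (jaws closed on it, tips still 8 to 34 mm below its top edge and within 18 mm of its middle) (contact force between the fingers and tweezers below 0.1 N and value of joint jaw between -0.008 and 0.01 rad and z of tweezers in the frame of panel between 0.046 and 0.072 m and x of tweezers in the frame of panel between -0.018 and 0.018 m and y of tweezers in the frame of panel between -0.006 and 0.006 m), for 0.2 s.
3. the panel hangs from the tweezers, lifted more than 20 mm clear of the stand's slot floor (z of panel in the frame of stand above 0.03 m and value of joint jaw between -0.008 and 0.01 rad and z of tweezers in the frame of panel between 0.046 and 0.072 m and x of tweezers in the frame of panel between -0.018 and 0.018 m and y of tweezers in the frame of panel between -0.006 and 0.006 m), for 0.1 s.
At the end, for the whole second after the job is handed in: The panel stands at rest in the rack's empty slot: lower edge within 3.5 mm of the slot floor and 10 mm of its middle, lean under 0.25 rad, in line within 0.12 rad; the tweezers still clamp its top edge (tips 8 to 34 mm below it, within 18 mm of its middle); the gripper is off everything (z of panel in the frame of rack below 0.0155 m and horizontal distance between panel and rack below 0.01 m and angle between panel's own z axis and vertical below 0.25 rad and angle between the x axis of panel and the x axis of rack, either way round below 0.12 rad and linear speed of panel below 0.02 m/s and linear speed of tweezers below 0.03 m/s and value of joint jaw between -0.008 and 0.01 rad and z of tweezers in the frame of panel between 0.046 and 0.072 m and x of tweezers in the frame of panel between -0.018 and 0.018 m and y of tweezers in the frame of panel between -0.006 and 0.006 m); the robot touches nothing.
It fails at once if the gripper or arm touches the wet panel (contact force between any of the fingers, the arm and panel above 0.3 N).
It fails at once if the open tweezers are forced down on the panel (more than 20 N) (value of joint jaw above 0.05 rad and contact force between tweezers and panel above 20 N).
It fails at once if the panel is pressed hard on the rack (more than 25 N) (contact force between panel and rack above 25 N).
It fails at once if a bystander is moved more than 25 mm (distance of any of bottle_a, bottle_b, bottle_c, cup, glass, marker, wallet from where it was at the start of the episode above 0.025 m).
It also fails if it takes over 58 s, if anything falls off the work surface, if the arm or the gripper's body presses on something with over 40 N, if the wrist force passes 120 N, or if a joint passes its speed limit or range.

## Robot

A 6-joint arm with a two-finger parallel gripper is mounted at the origin on the work surface. World frame = base frame: x ahead of the robot, y to its left, z up, the work surface at z = 0. Lengths are in m, angles in rad, forces in N, time in s.
With the tool pointing down it reaches from about 0.4 to 0.825 m from the base axis. Payload 7 kg.
Tool frame: the origin (TCP) lies on the centre line of the jaws, within the pads' length; the fingertips stand 14 mm ahead of it and the grasp point (between the pads) lies 5 mm behind it; z points along the fingers, y is the line along which they close (so a half turn about z gives the same grasp; the last joint's range is limited). The gripper opens to 85 mm and grips with 20 to 120 N. Pads are 22 mm wide; open, the fingers measure 114 mm over their backs; the gripper's body (76 mm by 85 mm) begins 54 mm behind the grasp point. The pads swing forward as they close: fully open they stand 13 mm farther back than shut.
Start: joints at [1.498, 0.359, 0.012, 0, -1.224, -0.288], TCP at [0.238, 0.632, 0.245] pointing down, gripper open.
Joint ranges: [-3.07, 3.07], [-1.43, 2.12], [-1.02, 1.25], [-3.03, 1.67], [-3.05, -0], [-3.03, 3.03]. Speed limits (rad/s): [2.39, 2.39, 3.01, 3.14, 3.14, 3.14].

## Interface

Orientations are given as a 3x3 rotation matrix whose columns are the frame's x, y, z axes.
In Python, from rig import get_state, eyes, workorder gives the robot as it stands.
- The arm moves only by the tool send_rows, never from a script. Its argument "moves" is a list of rows, each a list of 7 numbers: the shift along the world's x, y, z in m, then the turn, a rotation vector about the world's x, y, z in rad, then the opening, from 0 (shut) to 1 (fully open). A call has 1 to 20 rows; each row is the pose to reach, as a shift and turn from the pose commanded when the call began; what a row does not reach only later rows make up. A row lasts 1/10 s, in which the tool goes at most 50 mm and 8.59 degrees, less where a joint would pass 70% of its speed; a pose out of reach is approached as far as the arm can. A call with a gripper value outside its range is refused whole. The fingers move at their own pace and stop on an object; "newtons" is the grip in N (left out, the last holds). Time passes only in rows, so rows that repeat a pose let the fingers close. It gives the time, the measured TCP pose, the force, the opening and the grip force at its end, in the units of the state.
- get_state(): the state, without advancing time (a new reading comes with each control period).
- eyes.get_image(name): name is "side" or "top"; returns (picture, depth): 420x560x3 uint8, blue, green, red; 420x560 float32, m along the optical axis (not along the pixel's ray), 0 where there is no reading.
- eyes.camera_info(name): a dict with "intrinsics" (3x3 intrinsics, pixels), "distortion" ([k1, k2, p1, p2, k3] as OpenCV has them; the pictures are not rectified), "cam_to_world" (4x4, takes a point from camera to world coordinates). Camera axes: x right, y down, z forward; pixel columns grow to the right and rows downward; lengths in m; the calibration is good to about 2 mm. A picture is of the moment at which its call begins. camera_info takes no time and is no camera call.
- workorder.job_done(): hands the job in; it is judged then, once.
The state is a dict: "clock": time; "joints": joint angles; "qvel": joint speeds; "tau": joint torques, N m; "ee_pos": TCP position; "tool_rot": TCP orientation; "ft_force": force on the tool from outside, world axes, zero at the start; "torque": the same for the moment, N m; "grip_width": finger opening in m; "grasp_force": force on a finger pad.
Only numpy, scipy, OpenCV 4.12 (cv2) and the standard library are available. Lean on these libraries where they do the work, as an engineer would, in place of code of your own. Each camera call takes 0.05 s, during which the arm holds its last target. There are 200 camera calls.

## Working session

There is one attempt and no reset: what is moved stays moved. The work goes in short steps, Python scripts to look and compute and a tool call to move; the robot and the scene stay as the last step left them, time stands still between calls to the robot, and variables do not carry over. Pictures are saved under pics/ and viewed, at most 10 in all, crops included, and the job is handed in when it is done.

Besides the shell and the picture viewer there is one more tool, called after ">>>" by a JSON object that holds its "method" and its "body", one argument or row to a line. send_rows: Moves the arm, as the interface text tells. Its arguments: {"type":"object","properties":{"moves":{"type":"array","items":{"type":"array","items":{"type":"number"}}},"newtons":{"type":"number"}},"required":["moves"]}

```bash
mkdir -p pics; ls; cat > h.py <<'E'
import numpy as np,cv2
from rig import get_state,eyes,workorder
def shot(n,tag):
    p,d=eyes.get_image(n); np.savez(f'pics/{tag}.npz',p=p,d=d); cv2.imwrite(f'pics/{tag}.png',p); return p,d
def load(tag):
    z=np.load(f'pics/{tag}.npz'); return z['p'],z['d']
def cloud(n,d):
    c=eyes.camera_info(n);K=np.array(c['intrinsics']);D=np.array(c['distortion']);T=np.array(c['cam_to_world'])
    h,w=d.shape;u,v=np.meshgrid(np.arange(w),np.arange(h))
    q=cv2.undistortPoints(np.stack([u,v],-1).reshape(-1,1,2).astype(np.float64),K,D).reshape(h,w,2)
    P=np.dstack([q*d[...,None],d]); return P@T[:3,:3].T+T[:3,3]
def ray(n,uv,z):
    c=eyes.camera_info(n);K=np.array(c['intrinsics']);D=np.array(c['distortion']);T=np.array(c['cam_to_world'])
    q=cv2.undistortPoints(np.array(uv,float).reshape(-1,1,2),K,D).reshape(-1,2)
    r=np.c_[q,np.ones(len(q))]@T[:3,:3].T; o=T[:3,3]; return o+r*((z-o[2])/r[:,2])[:,None]
E
python3 - <<'E'
from h import *
for n in('top','side'):
    p,d=shot(n,n+'0'); c=eyes.camera_info(n); print(n,np.round(c['intrinsics'],1).tolist(),np.round(c['cam_to_world'],3).tolist(),(d==0).mean())
print(get_state())
E
```

```text
pics
top [[391.1, 0.0, 281.4], [0.0, 391.1, 205.0], [0.0, 0.0, 1.0]] [[-0.027, -0.984, 0.177, 0.365], [-1.0, 0.029, 0.009, 0.011], [-0.014, -0.177, -0.984, 0.977], [0.0, 0.0, 0.0, 1.0]] 0.004060374149659864
side [[423.2, 0.0, 275.9], [0.0, 423.2, 208.9], [0.0, 0.0, 1.0]] [[0.989, -0.064, 0.135, 0.39], [-0.148, -0.548, 0.823, -0.962], [0.022, -0.834, -0.552, 0.712], [0.0, 0.0, 0.0, 1.0]] 0.003924319727891156
{'clock': 0.1, 'joints': array([ 1.49812047e+00,  3.59310991e-01,  1.11489618e-02, -2.58842571e-04,
       -1.22408461e+00, -2.88096170e-01]), 'qvel': array([ 1.27482892e-04, -1.67560003e-03,  2.57562045e-03, -8.11777612e-05,
       -7.01801456e-04, -1.53089662e-03]), 'tau': array([-1.32271551e-03, -5.84767377e+01,  2.94106829e+01,  6.95452809e+00,
       -3.19806146e-03,  8.21034888e-06]), 'ee_pos': array([0.23817087, 0.63115884, 0.24446841]), 'tool_rot': array([[ 9.35593497e-01, -3.53078869e-01, -3.48106366e-04],
       [-3.53078995e-01, -9.35592423e-01, -1.42879167e-03],
       [ 1.78790469e-04,  1.45967724e-03, -9.99998919e-01]]), 'ft_force': array([-0.362979  , -0.18805271, -0.43730727]), 'torque': array([-0.03970432, -0.00703246,  0.0016924 ]), 'grasp_force': 0.0, 'grip_width': 0.0851981402871952}
```

View pics/top0.png

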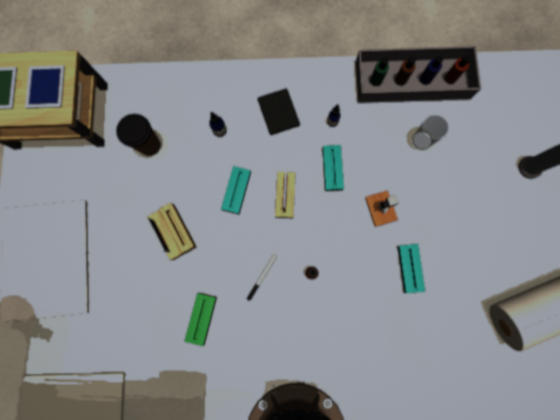

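View pics/side0.png

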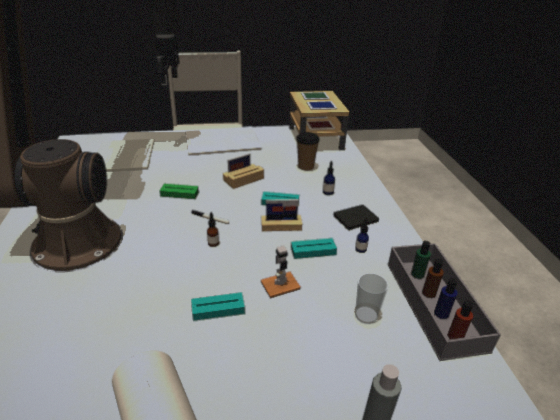

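The top view shows the holder with the tweezers at (382,208), the stand with the panel at (286,195) and the rack at (171,231), with its dry panel on the left side. The side view confirms these at (281,275), (281,215) and (244,172). I'll measure them next.

```bash
cat > m.py <<'E'
from h import *
p,d=load('top0'); P=cloud('top',d); hsv=cv2.cvtColor(p,cv2.COLOR_BGR2HSV)
def roi(x0,x1,y0,y1):
    m=np.zeros(d.shape,bool); m[y0:y1,x0:x1]=1; return m
def rect(X):
    r=cv2.minAreaRect(X[:,:2].astype(np.float32)*1000); (c,s,a)=r
    b=cv2.boxPoints(r); e=b[1]-b[0]; f=b[2]-b[1]; l=e if np.hypot(*e)>np.hypot(*f) else f
    return np.round(c,1),np.round(s,1),np.round(np.degrees(np.arctan2(l[1],l[0])),1)
for nm,R in dict(holder=(355,410,180,235),stand=(268,304,165,224),rack=(140,202,195,265)).items():
    m=roi(*R)&(P[...,2]>.006)
    X=P[m]; print(nm,len(X),'zpct',np.round(np.percentile(X[:,2],[5,25,50,75,95,100]),3))
    for lo,hi in ((.006,.016),(.018,.03),(.03,.044),(.06,.1),(.1,.13)):
        Y=X[(X[:,2]>lo)&(X[:,2]<hi)]
        if len(Y)>8: print('  ',lo,hi,len(Y),*rect(Y))
E
python3 m.py
python3 - <<'E'
from h import *
p,_=load('top0');s,_=load('side0')
a=[cv2.resize(p[y:y+75,x:x+75],(260,260),interpolation=cv2.INTER_CUBIC) for x,y in((345,170),(248,158),(134,193))]
b=[cv2.resize(s[y:y+75,x:x+75],(260,260),interpolation=cv2.INTER_CUBIC) for x,y in((245,230),(245,175),(207,135))]
cv2.imwrite('pics/c0.png',np.vstack([np.hstack(a),np.hstack(b)]))
E
```

```text
holder 806 zpct [0.007 0.009 0.01  0.019 0.115 0.977]
   0.006 0.016 602 [ 523.3 -230.7] [79.6 60.8] 15.2
   0.018 0.03 14 [ 521.9 -226. ] [29.9 11.1] 20.8
   0.03 0.044 16 [ 518.  -225.9] [19.4  7.5] 59.4
   0.06 0.1 54 [ 516.6 -227.6] [32.  15.2] 69.3
   0.1 0.13 100 [ 523.3 -230.5] [20.8 21. ] -76.8
stand 860 zpct [0.02  0.022 0.024 0.025 0.089 0.977]
   0.006 0.016 20 [555.1  19.1] [104.2  41.7] 5.2
   0.018 0.03 742 [563.7   9.5] [ 45.8 114.7] -4.5
   0.06 0.1 78 [563.4   9.4] [ 4.2 89.2] -4.7
rack 1626 zpct [0.012 0.029 0.034 0.038 0.075 0.977]
   0.006 0.016 133 [479.3 289.5] [124.3  63.6] 27.5
   0.018 0.03 389 [478.9 290.5] [124.9  67.7] 26.9
   0.03 0.044 867 [479.  291.5] [125.6  66.6] 28.0
   0.06 0.1 137 [466.2 313.7] [89.4  5.5] 27.4
```

View pics/c0.png

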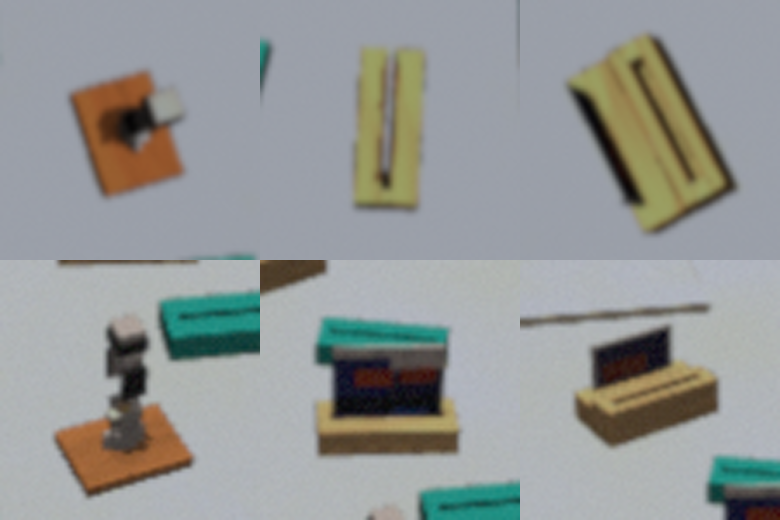

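Depth gives consistent sizes: holder 80x61, head 21 mm, panel 89x4, dry panel 89 mm. The poses are:

| Item | Centre (mm) | Heading |
|---|---|---|
| Holder | (523.3, -230.6) | 14.5° |
| Panel | (563.4, 9.4) | -4.7° |
| Rack slot | about (486, 276) | 27.4° |

I'm moving to above the holder.

>>> {"method": "send_rows", "body": {
  "moves": [
    [0.32,-0.33,0.02,0,0,0.3,1],
    [0.32,-0.33,0.02,0,0,0.3,1],
    [0.32,-0.33,0.02,0,0,0.3,1],
    [0.32,-0.33,0.02,0,0,0.3,1],
    [0.32,-0.33,0.02,0,0,0.3,1],
    [0.32,-0.33,0.02,0,0,0.3,1],
    [0.32,-0.33,0.02,0,0,0.3,1],
    [0.32,-0.33,0.02,0,0,0.3,1],
    [0.32,-0.33,0.02,0,0,0.3,1],
    [0.32,-0.33,0.02,0,0,0.3,1]
  ],
  "newtons": 40
}}

```text
clock: 1.1
ee_pos: [0.5608, 0.2978, 0.265]
tool_rot: [[0.998, -0.065, -0.0], [-0.065, -0.998, -0.001], [-0.0, 0.001, -1.0]]
ft_force: [-0.8, 1.3, 0.4]
grip_width: 0.0856
grasp_force: 0.0
```

```bash
python3 -c "
from h import *
s=get_state();print(np.round(s['joints'],3),s['ee_pos'],np.round(s['tool_rot'],4).tolist())
p,d=load('top0');P=cloud('top',d)
# slot of rack: dark pixels on top face -> cast at z=.038
g=cv2.cvtColor(p,cv2.COLOR_BGR2GRAY)
c=np.array([.486,.276]);R=ray('top',np.stack(np.meshgrid(np.arange(560),np.arange(420)),-1).reshape(-1,2),.038)[:,:2].reshape(420,560,2)
a=np.radians(27.4);L=(R-c)@np.array([[np.cos(a),-np.sin(a)],[np.sin(a),np.cos(a)]])
for lx in(-30,-15,0,15,30):
    row=[]
    for ly in range(-14,15,2):
        k=np.argmin(np.hypot(L[...,0]-lx/1e3,L[...,1]-ly/1e3)); row.append(int(g.flat[k]))
    print(lx,row)
m=(abs(L[...,1])<.012)&(abs(L[...,0])<.06)&(g<70);Y=L[m]*1000
r=cv2.minAreaRect(Y.astype(np.float32));print(r,len(Y),Y.mean(0),np.polyfit(Y[:,0],Y[:,1],1))
"
```

```text
[ 7.950e-01  2.830e-01 -5.200e-02  1.000e-03 -1.237e+00  7.110e-01] [0.56080374 0.29779949 0.26496195] [[0.9979, -0.0646, -0.0003], [-0.0646, -0.9979, -0.001], [-0.0002, 0.001, -1.0]]
-30 [123, 140, 143, 133, 133, 122, 109, 81, 69, 71, 119, 138, 138, 141, 134]
-15 [119, 141, 142, 142, 128, 122, 100, 100, 69, 84, 117, 130, 141, 142, 135]
0 [129, 141, 142, 140, 136, 126, 126, 86, 62, 78, 98, 128, 142, 139, 139]
15 [127, 137, 143, 137, 131, 131, 118, 91, 66, 66, 95, 136, 136, 141, 135]
30 [112, 141, 142, 137, 135, 132, 115, 85, 85, 76, 112, 112, 141, 141, 132]
((4.3787841796875, 2.3957624435424805), (4.206912994384766, 85.7237548828125), 88.14189910888672) 33 [5.907282   2.30463005] [-0.00615749  2.34100407]
```

>>> {"method": "send_rows", "body": {
  "moves": [
    [-0.035,-0.532,0,0,0,0.314,1],
    [-0.035,-0.532,0,0,0,0.314,1],
    [-0.035,-0.532,0,0,0,0.314,1],
    [-0.035,-0.532,0,0,0,0.314,1],
    [-0.035,-0.532,0,0,0,0.314,1],
    [-0.035,-0.532,0,0,0,0.314,1],
    [-0.035,-0.532,0,0,0,0.314,1],
    [-0.035,-0.532,0,0,0,0.314,1],
    [-0.035,-0.532,0,0,0,0.314,1],
    [-0.035,-0.532,0,0,0,0.314,1],
    [-0.035,-0.532,0,0,0,0.314,1],
    [-0.035,-0.532,0,0,0,0.314,1],
    [-0.035,-0.532,0,0,0,0.314,1],
    [-0.035,-0.532,0,0,0,0.314,1]
  ]
}}

```text
clock: 2.5
ee_pos: [0.5233, -0.2299, 0.2651]
tool_rot: [[0.968, 0.251, -0.0], [0.251, -0.968, 0.0], [-0.0, -0.0, -1.0]]
ft_force: [0.3, -0.3, -0.4]
grip_width: 0.0858
grasp_force: 0.0
```

```bash
python3 -c "
from h import *
s=get_state();print(np.round(s['joints'],3),s['ee_pos'],np.round(s['tool_rot'],4).tolist(),s['ft_force'])
for n in('side','top'):
  p,d=shot(n,n+'1')
P=cloud('top',d);c=np.array([.5233,-.2306])
m=(np.hypot(*np.moveaxis(P[...,:2]-c,-1,0))<.09)&(P[...,2]>.03);X=P[m];print(len(X),np.round(np.percentile(X[:,2],[0,10,50,90]),3))
p,d=load('side1');P=cloud('side',d)
m=(np.hypot(*np.moveaxis(P[...,:2]-c,-1,0))<.03)&(P[...,2]>.02)&(P[...,2]<.13);X=P[m]
m2=X[:,2]>.1;print(len(X),X[:,2].max(),X[m2].mean(0),X[m2].min(0),X[m2].max(0))
for n in('side0',):
  p,d=load(n);P=cloud('side',d);m=(np.hypot(*np.moveaxis(P[...,:2]-c,-1,0))<.04)&(P[...,2]>.107)&(P[...,2]<.13);print(P[m].min(0),P[m].max(0))
  for nm,cc,z in(('panel',[.5634,.0094],.08),('dry',[.4662,.3137],.07)):
    m=(np.hypot(*np.moveaxis(P[...,:2]-cc,-1,0))<.05)&(P[...,2]>z);print(nm,P[m].mean(0),P[m].min(0),P[m].max(0))
"
```

```text
[-0.072  0.177 -0.191 -0.    -1.204  1.896] [ 0.52325377 -0.22985491  0.26510714] [[0.968, 0.2509, -0.0003], [0.2509, -0.968, 0.0002], [-0.0003, -0.0003, -1.0]] [ 0.33040024 -0.2890058  -0.35229452]
15241 [0.308 0.478 0.662 0.687]
367 0.11797815512739795 [ 0.52239915 -0.23513171  0.11081964] [ 0.51084726 -0.24435475  0.1000553 ] [ 0.53621649 -0.21954253  0.11797816]
[ 0.51117561 -0.24254238  0.10716284] [ 0.53632077 -0.22019003  0.11756995]
panel [0.56335073 0.00872432 0.08708666] [ 0.52100464 -0.00064362  0.08017042] [0.60733266 0.01803166 0.09318461]
dry [0.46715385 0.31221097 0.07537854] [0.43139744 0.2865043  0.07007006] [0.50470487 0.33425908 0.08033167]
```

>>> {"method": "send_rows", "body": {
  "moves": [
    [0,-0.001,-0.05,0,0,0,1],
    [0,-0.001,-0.1,0,0,0,1],
    [0,-0.001,-0.13,0,0,0,1],
    [0,-0.001,-0.16,0,0,0,1],
    [0,-0.001,-0.18,0,0,0,1],
    [0,-0.001,-0.195,0,0,0,1],
    [0,-0.001,-0.195,0,0,0,1],
    [0,-0.001,-0.195,0,0,0,1]
  ]
}}

```text
clock: 3.4
ee_pos: [0.5238, -0.2308, 0.0707]
tool_rot: [[0.968, 0.252, -0.0], [0.252, -0.968, -0.0], [-0.0, 0.0, -1.0]]
ft_force: [-0.1, -0.4, 0.1]
grip_width: 0.0851
grasp_force: 0.0
```

>>> {"method": "send_rows", "body": {
  "moves": [
    [0,0,0,0,0,0,0.5],
    [0,0,0,0,0,0,0.45],
    [0,0,0,0,0,0,0.4],
    [0,0,0,0,0,0,0.3],
    [0,0,0,0,0,0,0.2],
    [0,0,0,0,0,0,0.1],
    [0,0,0,0,0,0,0],
    [0,0,0,0,0,0,0],
    [0,0,0,0,0,0,0],
    [0,0,0,0,0,0,0],
    [0,0,0,0,0,0,0]
  ],
  "newtons": 40
}}

```text
clock: 4.5
ee_pos: [0.5233, -0.2315, 0.0703]
tool_rot: [[0.968, 0.25, -0.0], [0.25, -0.968, 0.0], [-0.0, -0.0, -1.0]]
ft_force: [0.5, -0.3, -0.4]
grip_width: 0.0245
grasp_force: 41.6
```

```bash
python3 -c "
from h import *
s=get_state();print(s['ee_pos'],s['ft_force'],s['torque'],s['grip_width'],s['grasp_force'])
s,d=shot('side','side2')
cv2.imwrite('pics/c2.png',cv2.resize(s[170:310,190:370],(720,560),interpolation=cv2.INTER_CUBIC))"
```

```text
[ 0.52326447 -0.23149177  0.07026287] [ 0.51788174 -0.31108366 -0.36360861] [ 0.01630409 -0.03102553  0.00057973] 0.024542457879291497 41.603436274454
```

View pics/c2.png

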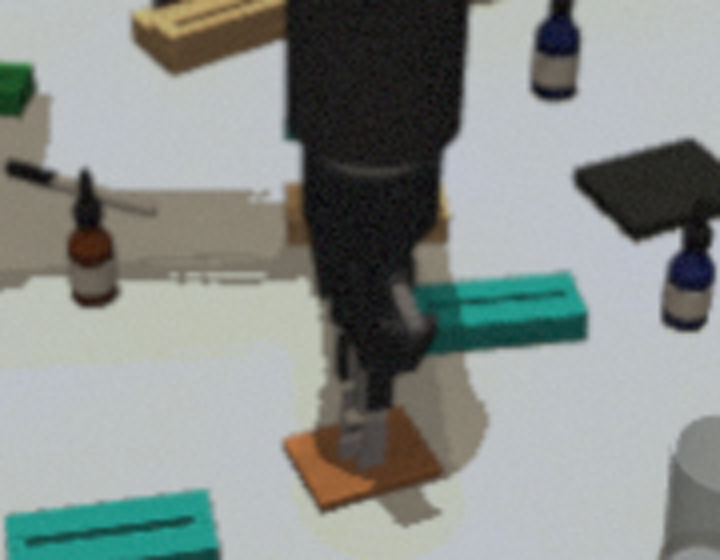

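The pads are squeezed to 24.5 mm with 41.6 N, so the tweezers are fully open. I'll lift them straight up and carry them over the panel.

>>> {"method": "send_rows", "body": {
  "moves": [
    [0,0,0.01,0,0,0,0],
    [0,0,0.025,0,0,0,0],
    [0,0,0.045,0,0,0,0],
    [0,0,0.075,0,0,0,0],
    [0,0,0.11,0,0,0,0],
    [0,0,0.13,0,0,0,0],
    [0.01,0.05,0.13,0,0,-0.1,0],
    [0.02,0.1,0.13,0,0,-0.2,0],
    [0.03,0.15,0.13,0,0,-0.3,0],
    [0.036,0.19,0.13,0,0,-0.335,0],
    [0.04,0.225,0.13,0,0,-0.335,0],
    [0.04,0.241,0.13,0,0,-0.335,0],
    [0.04,0.241,0.13,0,0,-0.335,0],
    [0.04,0.241,0.13,0,0,-0.335,0],
    [0.04,0.241,0.13,0,0,-0.335,0]
  ]
}}

```text
clock: 6.05
ee_pos: [0.5631, 0.0085, 0.2005]
tool_rot: [[0.997, -0.083, -0.0], [-0.083, -0.997, -0.0], [-0.0, 0.0, -1.0]]
ft_force: [-0.3, -0.0, -0.9]
grip_width: 0.0246
grasp_force: 41.6
```

```bash
cat > chk.py <<'E'
from h import *
import sys
t=sys.argv[1]
s=get_state();print(s['ee_pos'],np.round(s['tool_rot'],4).tolist(),s['ft_force'],s['grip_width'],s['grasp_force'])
p,d=shot('side','side'+t);P=cloud('side',d)
cv2.imwrite('pics/c%s.png'%t,cv2.resize(p[120:260,200:380],(720,560),interpolation=cv2.INTER_CUBIC))
e=s['ee_pos'];a=np.radians(-4.7);L=(P-[e[0],e[1],0]);u=L[...,0]*np.cos(a)+L[...,1]*np.sin(a);v=-L[...,0]*np.sin(a)+L[...,1]*np.cos(a)
tip=e[2]-.0603
m=(abs(u)<.03)&(abs(v)<.03)&(P[...,2]>tip-.01)&(P[...,2]<tip+.04)
for lo in np.arange(tip-.01,tip+.04,.005):
    k=m&(P[...,2]>=lo)&(P[...,2]<lo+.005)
    if k.sum():print(round(lo-tip,3),k.sum(),'u',np.round([u[k].min(),u[k].max()],4),'v',np.round([v[k].min(),v[k].max()],4))
E
python3 chk.py 3
```

```text
[0.56308371 0.00848258 0.20050284] [[0.9966, -0.0826, -0.0], [-0.0826, -0.9966, -0.0001], [-0.0, 0.0001, -1.0]] [-0.2587334  -0.03117091 -0.90804259] 0.024592997620472287 41.627080058678985
0.0 5 u [-0.0064  0.0047] v [-0.013   0.0156]
0.005 14 u [-0.0071  0.0071] v [-0.0162  0.0142]
0.01 8 u [-0.0071  0.0073] v [-0.0147  0.0144]
0.015 8 u [-0.0067  0.0066] v [-0.018 -0.012]
0.02 11 u [-0.0068  0.0067] v [-0.0191 -0.0134]
0.025 14 u [-0.0114  0.0099] v [-0.0186  0.0176]
0.03 21 u [-0.0113  0.0103] v [-0.0171  0.0046]
0.035 16 u [-0.007   0.0062] v [-0.016   0.0008]
```

View pics/c3.png

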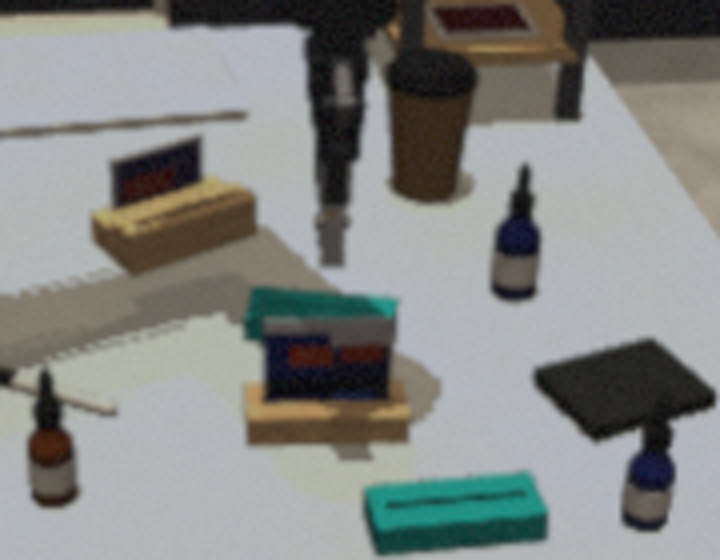

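The tweezers hang open and centred above the panel: in the crop the tips are at about (333,262) and the panel top at (330,322). Depth suggests the stop is about 23 to 28 mm above the tips, so I'm descending to 20 mm engagement first.

>>> {"method": "send_rows", "body": {
  "moves": [
    [0,0.0006,-0.02,0,0,0,0],
    [0,0.0006,-0.035,0,0,0,0],
    [0,0.0006,-0.045,0,0,0,0],
    [0,0.0006,-0.052,0,0,0,0],
    [0,0.0006,-0.058,0,0,0,0],
    [0,0.0006,-0.062,0,0,0,0],
    [0,0.0006,-0.066,0,0,0,0],
    [0,0.0006,-0.069,0,0,0,0],
    [0,0.0006,-0.069,0,0,0,0],
    [0,0.0006,-0.069,0,0,0,0]
  ]
}}

```text
clock: 7.1
ee_pos: [0.5634, 0.0102, 0.1315]
tool_rot: [[0.997, -0.082, 0.0], [-0.082, -0.997, 0.0], [0.0, -0.0, -1.0]]
ft_force: [0.1, 0.5, -0.6]
grip_width: 0.0241
grasp_force: 41.6
```

>>> {"method": "send_rows", "body": {
  "moves": [
    [0,0,-0.0005,0,0,0,0],
    [0,0,-0.001,0,0,0,0],
    [0,0,-0.001,0,0,0,0]
  ]
}}

```text
clock: 7.4
ee_pos: [0.5633, 0.0101, 0.1304]
tool_rot: [[0.997, -0.082, 0.0], [-0.082, -0.997, 0.0], [0.0, -0.0, -1.0]]
ft_force: [-0.1, 0.1, 0.2]
grip_width: 0.0244
grasp_force: 41.6
```

>>> {"method": "send_rows", "body": {
  "moves": [
    [0,-0.0005,-0.0005,0,0,0,0],
    [0,-0.0005,-0.001,0,0,0,0],
    [0,-0.0005,-0.001,0,0,0,0]
  ]
}}

```text
clock: 7.7
ee_pos: [0.5633, 0.0096, 0.1292]
tool_rot: [[0.997, -0.082, -0.0], [-0.082, -0.997, -0.0], [-0.0, 0.0, -1.0]]
ft_force: [-0.1, -0.1, -0.6]
grip_width: 0.0243
grasp_force: 41.6
```

>>> {"method": "send_rows", "body": {
  "moves": [
    [0,0,-0.0005,0,0,0,0],
    [0,0,-0.001,0,0,0,0],
    [0,0,-0.001,0,0,0,0]
  ]
}}

```text
clock: 8.0
ee_pos: [0.5632, 0.0096, 0.1282]
tool_rot: [[0.997, -0.082, -0.0], [-0.082, -0.997, -0.0], [-0.0, 0.0, -1.0]]
ft_force: [0.2, -0.1, -1.6]
grip_width: 0.0244
grasp_force: 41.6
```

>>> {"method": "send_rows", "body": {
  "moves": [
    [0,0,-0.0005,0,0,0,0],
    [0,0,-0.001,0,0,0,0],
    [0,0,-0.001,0,0,0,0]
  ]
}}

```text
clock: 8.3
ee_pos: [0.5633, 0.0096, 0.1272]
tool_rot: [[0.997, -0.082, -0.0], [-0.082, -0.997, -0.0], [-0.0, 0.0, -1.0]]
ft_force: [0.2, -0.0, -0.6]
grip_width: 0.0244
grasp_force: 41.6
```

>>> {"method": "send_rows", "body": {
  "moves": [
    [0,0,-0.0005,0,0,0,0],
    [0,0,-0.001,0,0,0,0],
    [0,0,-0.001,0,0,0,0]
  ]
}}

```text
clock: 8.6
ee_pos: [0.5635, 0.0096, 0.1265]
tool_rot: [[0.997, -0.082, 0.0], [-0.082, -0.997, -0.0], [0.0, -0.0, -1.0]]
ft_force: [0.4, -0.6, 2.0]
grip_width: 0.0244
grasp_force: 41.7
```

>>> {"method": "send_rows", "body": {
  "moves": [
    [0,0,-0.0005,0,0,0,0],
    [0,0,-0.0005,0,0,0,0],
    [0,0,-0.0005,0,0,0,0]
  ]
}}

```text
clock: 8.9
ee_pos: [0.5635, 0.0096, 0.1261]
tool_rot: [[0.997, -0.082, 0.001], [-0.082, -0.997, 0.0], [0.001, -0.0, -1.0]]
ft_force: [-0.6, 0.7, 4.4]
grip_width: 0.0241
grasp_force: 41.8
```

The stop bears with about 5 N. I'll let go gradually.

>>> {"method": "send_rows", "body": {
  "moves": [
    [0,0,0,0,0,0,0.3],
    [0,0,0,0,0,0,0.34],
    [0,0,0,0,0,0,0.38],
    [0,0,0,0,0,0,0.5],
    [0,0,0,0,0,0,0.7],
    [0,0,0,0,0,0,0.7],
    [0,0,0,0,0,0,0.7],
    [0,0,0,0,0,0,0.7],
    [0,0,0,0,0,0,0.7]
  ]
}}

```text
clock: 9.8
ee_pos: [0.5633, 0.0096, 0.1257]
tool_rot: [[0.997, -0.082, -0.0], [-0.082, -0.997, -0.0], [-0.0, 0.0, -1.0]]
ft_force: [-0.1, -0.4, 0.6]
grip_width: 0.0596
grasp_force: 0.0
```

```bash
python3 chk.py 4
```

```text
[0.56327149 0.0096039  0.12574334] [[0.9967, -0.0817, -0.0001], [-0.0817, -0.9967, -0.0001], [-0.0001, 0.0001, -1.0]] [-0.05801955 -0.44153068  0.57900462] 0.05962826412721476 0.0
-0.01 29 u [-0.0283  0.0274] v [-0.0089 -0.0032]
-0.005 21 u [-0.0282  0.0276] v [-0.0098 -0.0032]
0.0 27 u [-0.0285  0.0243] v [-0.0142 -0.0035]
0.005 32 u [-0.0259  0.0295] v [-0.0146 -0.0021]
0.01 30 u [-0.0286  0.0297] v [-0.0147 -0.0055]
0.015 32 u [-0.0286  0.0295] v [-0.0201 -0.0048]
0.02 32 u [-0.0289  0.0265] v [-0.0179 -0.0038]
0.025 20 u [-0.0261  0.0287] v [-0.0197 -0.0079]
0.03 18 u [-0.0097  0.0119] v [-0.0215 -0.0033]
0.035 11 u [-0.0025  0.0083] v [-0.0197 -0.0085]
```

View pics/c4.png

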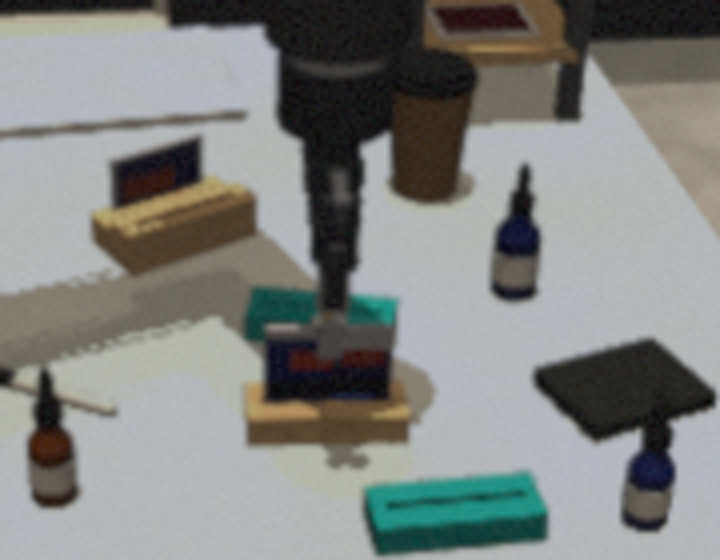

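The tweezers are clamped at the middle of the panel's top edge (crop pixel 335,330) and the fingers are clear. I'll go up to the head and grip it high.

>>> {"method": "send_rows", "body": {
  "moves": [
    [0,0,0.01,0,0,0,0.7],
    [0,0,0.02,0,0,0,0.7],
    [0,0,0.03,0,0,0,0.7],
    [0,0,0.036,0,0,0,0.7],
    [0,-0.0003,0.036,0,0,0,0.7],
    [0,-0.0003,0.036,0,0,0,0.7],
    [0,-0.0003,0.036,0,0,0,0.5],
    [0,-0.0003,0.036,0,0,0,0.3],
    [0,-0.0003,0.036,0,0,0,0.26],
    [0,-0.0003,0.036,0,0,0,0.2],
    [0,-0.0003,0.036,0,0,0,0.1],
    [0,-0.0003,0.036,0,0,0,0],
    [0,-0.0003,0.036,0,0,0,0],
    [0,-0.0003,0.036,0,0,0,0],
    [0,-0.0003,0.036,0,0,0,0]
  ],
  "newtons": 50
}}

```text
clock: 11.35
ee_pos: [0.5632, 0.0093, 0.1617]
tool_rot: [[0.997, -0.082, -0.0], [-0.082, -0.997, 0.0], [-0.0, 0.0, -1.0]]
ft_force: [0.0, -0.3, -1.3]
grip_width: 0.0193
grasp_force: 48.9
```

Head gripped at 19.3 mm. I'm lifting and then carrying the panel to above the rack.

>>> {"method": "send_rows", "body": {
  "moves": [
    [0,0,0.004,0,0,0,0],
    [0,0,0.01,0,0,0,0],
    [0,0,0.018,0,0,0,0],
    [0,0,0.028,0,0,0,0],
    [0,0,0.042,0,0,0,0],
    [0,0,0.06,0,0,0,0],
    [0,0,0.08,0,0,0,0],
    [0,0,0.095,0,0,0,0],
    [0,0,0.1,0,0,0,0],
    [0,0,0.1,0,0,0,0]
  ]
}}

```text
clock: 12.35
ee_pos: [0.5636, 0.0094, 0.2629]
tool_rot: [[0.997, -0.082, 0.002], [-0.082, -0.997, 0.001], [0.002, -0.001, -1.0]]
ft_force: [0.4, -0.3, -2.4]
grip_width: 0.019
grasp_force: 48.9
```

>>> {"method": "send_rows", "body": {
  "moves": [
    [-0.002,0.01,0,0,0,0.02,0],
    [-0.006,0.03,0,0,0,0.06,0],
    [-0.014,0.055,0,0,0,0.12,0],
    [-0.022,0.08,0,0,0,0.18,0],
    [-0.03,0.105,0,0,0,0.24,0],
    [-0.038,0.13,0,0,0,0.3,0],
    [-0.046,0.155,0,0,0,0.36,0],
    [-0.054,0.18,0,0,0,0.42,0],
    [-0.062,0.205,0,0,0,0.47,0],
    [-0.069,0.23,0,0,0,0.52,0],
    [-0.074,0.25,0,0,0,0.55,0],
    [-0.077,0.262,0,0,0,0.56,0],
    [-0.077,0.267,0,0,0,0.56,0],
    [-0.077,0.267,0,0,0,0.56,0],
    [-0.077,0.267,0,0,0,0.56,0],
    [-0.077,0.267,0,0,0,0.56,0],
    [-0.077,0.267,0,0,0,0.56,0]
  ]
}}

```text
clock: 14.05
ee_pos: [0.4865, 0.2756, 0.2619]
tool_rot: [[0.888, 0.459, 0.0], [0.459, -0.888, 0.0], [0.0, 0.0, -1.0]]
ft_force: [-0.8, 0.1, -1.3]
grip_width: 0.0191
grasp_force: 49.0
```

```bash
cat > r.py <<'E'
from h import *
import sys
t=sys.argv[1]
s=get_state();print(s['ee_pos'],np.round(s['tool_rot'],4).tolist(),s['ft_force'],s['torque'],s['grip_width'],s['grasp_force'])
p,d=shot('side','side'+t);P=cloud('side',d)
cv2.imwrite('pics/c%s.png'%t,cv2.resize(p[80:220,160:340],(720,560),interpolation=cv2.INTER_CUBIC))
def loc(P,c):
    a=np.radians(27.4);L=P[...,:2]-c;return L[...,0]*np.cos(a)+L[...,1]*np.sin(a),-L[...,0]*np.sin(a)+L[...,1]*np.cos(a)
u,v=loc(P,np.array([.4858,.2768]));b=s['ee_pos'][2]-.1517
print('tcp in slot',loc(s['ee_pos'],np.array([.4858,.2768])))
m=(abs(u)<.06)&(abs(v)<.02)&(P[...,2]>max(b-.006,.041))&(P[...,2]<b+.05)
for lo in np.arange(b-.006,b+.05,.008):
    k=m&(P[...,2]>=lo)&(P[...,2]<lo+.008)
    if k.sum()>5:
        f=np.polyfit(u[k],v[k],1);print('z-b',round(lo-b,3),k.sum(),'u',np.round([u[k].min(),u[k].max()],4),'v',np.round(f[1],4),'slope',np.round(f[0],3))
# dry panel seen by the same camera
u2,v2=loc(P,np.array([.4662,.3137]))
k=(abs(u2)<.05)&(abs(v2)<.012)&(P[...,2]>.045)&(P[...,2]<.08)
if k.sum()>5:f=np.polyfit(u2[k],v2[k],1);print('dry',k.sum(),f,u2[k].min(),u2[k].max())
k=(abs(u)<.06)&(abs(v)<.016)&(abs(P[...,2]-.036)<.005)
print('ridge',k.sum(),v[k].min(),v[k].max(),u[k].min(),u[k].max())
E
python3 r.py 5
```

```text
[0.48650066 0.27562406 0.26188331] [[0.8883, 0.4592, 0.0001], [0.4592, -0.8883, 0.0], [0.0001, 0.0, -1.0]] [-0.7565108   0.12476402 -1.25732061] [ 0.02177343  0.0273044  -0.01378326] 0.019101803246473516 48.98587346076965
tcp in slot (np.float64(8.08935143444743e-05), np.float64(-0.0013664624918476173))
z-b 0.002 49 u [-0.0428  0.0417] v -0.0037 slope 0.015
z-b 0.01 49 u [-0.0414  0.0421] v -0.0041 slope 0.021
z-b 0.018 54 u [-0.0422  0.0431] v -0.0041 slope 0.019
z-b 0.026 55 u [-0.0433  0.0425] v -0.004 slope 0.016
z-b 0.034 51 u [-0.043   0.0439] v -0.0039 slope 0.017
z-b 0.042 49 u [-0.0435  0.0427] v -0.0044 slope 0.038
dry 210 [ 0.04490335 -0.00195006] -0.043081711012618845 0.04447615714702781
ridge 188 -0.015946784013425863 0.01594040181168957 -0.05982796417461242 0.05902822692344603
```

View pics/c5.png

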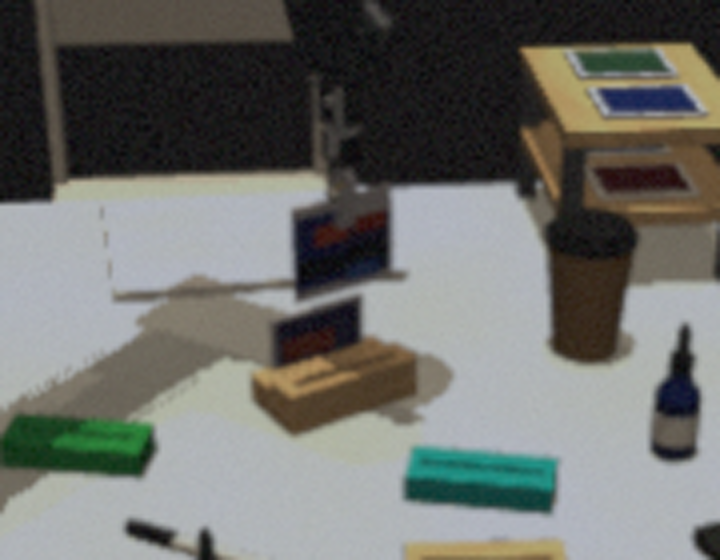

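The panel hangs straight: faces are vertical within 1 mm, its centre is 1 to 2 mm short in rack y, and yaw is within about 0.02 rad of the dry panel. I'll correct that and go down to just above the mouth.

>>> {"method": "send_rows", "body": {
  "moves": [
    [-0.001,0.0012,-0.01,0,0,0.01,0],
    [-0.001,0.0012,-0.025,0,0,0.01,0],
    [-0.001,0.0012,-0.04,0,0,0.01,0],
    [-0.001,0.0012,-0.052,0,0,0.01,0],
    [-0.001,0.0012,-0.06,0,0,0.01,0],
    [-0.001,0.0012,-0.064,0,0,0.01,0],
    [-0.001,0.0012,-0.064,0,0,0.01,0],
    [-0.001,0.0012,-0.064,0,0,0.01,0]
  ]
}}

```text
clock: 14.9
ee_pos: [0.4856, 0.2777, 0.1983]
tool_rot: [[0.883, 0.469, 0.001], [0.469, -0.883, 0.0], [0.001, -0.0, -1.0]]
ft_force: [0.5, -0.6, -1.4]
grip_width: 0.0194
grasp_force: 49.0
```

```bash
python3 r.py 6
```

```text
[0.48556976 0.27774289 0.19826966] [[0.8831, 0.4692, 0.0006], [0.4692, -0.8831, 0.0004], [0.0007, -0.0001, -1.0]] [ 0.53106932 -0.64588494 -1.37304246] [ 0.01105863 -0.04458031  0.0084217 ] 0.0194355635454512 49.04793977737427
tcp in slot (np.float64(0.0002295046440305743), np.float64(0.0009430715636493368))
z-b -0.006 28 u [-0.0595  0.0586] v -0.0022 slope 0.001
z-b 0.002 44 u [-0.0404  0.0468] v 0.0013 slope 0.028
z-b 0.01 46 u [-0.0423  0.044 ] v 0.0006 slope 0.037
z-b 0.018 48 u [-0.0403  0.0473] v 0.0007 slope 0.016
z-b 0.026 52 u [-0.041  0.045] v -0.0002 slope 0.019
z-b 0.034 50 u [-0.042   0.0438] v 0.0005 slope 0.053
z-b 0.042 51 u [-0.0422  0.0427] v 0.0 slope 0.042
dry 58 [0.10945685 0.00071689] -0.042823966980012965 -0.019847385188602688
ridge 173 -0.015928900901673745 0.01577034020866971 -0.059920928361524115 0.05866474410581509
```

View pics/c6.png

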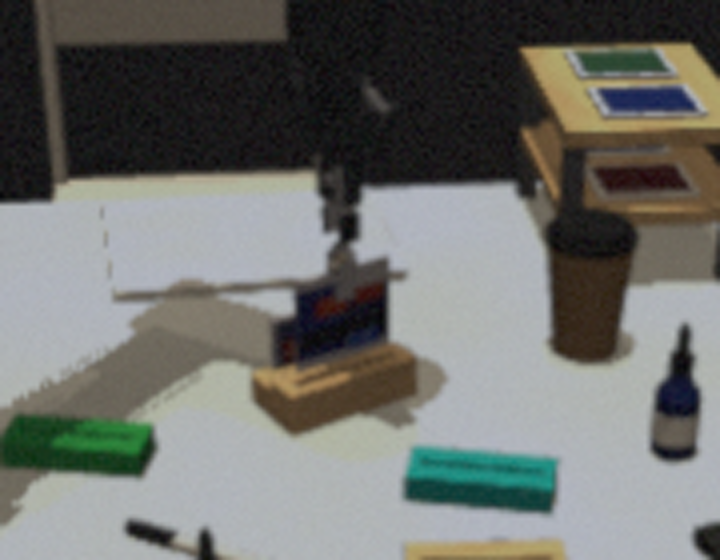

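The panel is over the slot but looks slightly toward the dry panel. I'll measure it against the rack's front face in the same view.

```bash
cat > q.py <<'E'
from h import *
from r import loc
E
python3 - <<'E'
from h import *
a=np.radians(27.4);c=np.array([.4858,.2768])
s=get_state();e=s['ee_pos'];b=e[2]-.1517;print(e)
F=[];G=[]
for i in range(4):
    p,d=eyes.get_image('side');P=cloud('side',d);L=P[...,:2]-c;u=L[...,0]*np.cos(a)+L[...,1]*np.sin(a);v=-L[...,0]*np.sin(a)+L[...,1]*np.cos(a);z=P[...,2]
    k=(abs(u)<.038)&(abs(v)<.015)&(z>b+.004)&(z<b+.05)
    k2=(abs(u)<.05)&(abs(v+.017)<.008)&(z>.008)&(z<.03)
    F.append([np.median(v[k]),np.polyfit(u[k],v[k],1)[0],np.polyfit(z[k],v[k],1)[0]]);G.append([np.median(v[k2]),np.polyfit(u[k2],v[k2],1)[0],k2.sum()])
print(np.round(F,4),np.round(G,4),sep='\n')
for t in('side0','side5'):
    p,d=load(t);P=cloud('side',d);L=P[...,:2]-c;u=L[...,0]*np.cos(a)+L[...,1]*np.sin(a);v=-L[...,0]*np.sin(a)+L[...,1]*np.cos(a);z=P[...,2]
    k=(abs(u)<.038)&(abs(v-.040)<.01)&(z>.05)&(z<.074);print('dry face v',np.median(v[k]),np.polyfit(u[k],v[k],1)[0],k.sum())
print(get_state()['ee_pos'])
E
```

```text
[0.48562004 0.27778576 0.19841524]
[[ 0.0008  0.0268 -0.0388]
 [ 0.0006  0.0363 -0.0268]
 [ 0.0002  0.0321  0.0043]
 [ 0.0003  0.0453 -0.01  ]]
[[-1.58e-02  1.00e-04  1.45e+02]
 [-1.54e-02  1.03e-02  1.49e+02]
 [-1.55e-02  1.65e-02  1.48e+02]
 [-1.56e-02  5.40e-03  1.49e+02]]
dry face v 0.03999063238852941 0.032861089984498416 128
dry face v 0.03969018186193188 0.04479441564449225 118
[0.48543257 0.27765979 0.19824198]
```

>>> {"method": "send_rows", "body": {
  "moves": [
    [0.0006,-0.0012,0,0,0,0,0],
    [0.0006,-0.0012,-0.004,0,0,0,0],
    [0.0006,-0.0012,-0.008,0,0,0,0],
    [0.0006,-0.0012,-0.011,0,0,0,0],
    [0.0006,-0.0012,-0.014,0,0,0,0],
    [0.0006,-0.0012,-0.014,0,0,0,0],
    [0.0006,-0.0012,-0.014,0,0,0,0]
  ]
}}

```text
clock: 15.85
ee_pos: [0.4859, 0.2763, 0.1837]
tool_rot: [[0.883, 0.469, -0.0], [0.469, -0.883, -0.0], [-0.0, 0.0, -1.0]]
ft_force: [-0.2, -0.4, -2.2]
grip_width: 0.0189
grasp_force: 49.0
```

>>> {"method": "send_rows", "body": {
  "moves": [
    [0,0,-0.003,0,0,0,0],
    [0,0,-0.006,0,0,0,0],
    [0,0,-0.009,0,0,0,0],
    [0,0,-0.012,0,0,0,0],
    [0,0,-0.015,0,0,0,0],
    [0,0,-0.015,0,0,0,0],
    [0,0,-0.015,0,0,0,0]
  ]
}}

```text
clock: 16.55
ee_pos: [0.4859, 0.2763, 0.1687]
tool_rot: [[0.883, 0.469, -0.0], [0.469, -0.883, -0.0], [-0.0, 0.0, -1.0]]
ft_force: [-0.5, -0.5, -1.0]
grip_width: 0.0191
grasp_force: 49.0
```

>>> {"method": "send_rows", "body": {
  "moves": [
    [0,0,-0.001,0,0,0,0],
    [0,0,-0.002,0,0,0,0],
    [0,0,-0.002,0,0,0,0],
    [0,0,-0.002,0,0,0,0]
  ]
}}

```text
clock: 16.95
ee_pos: [0.4859, 0.2763, 0.1668]
tool_rot: [[0.883, 0.469, 0.0], [0.469, -0.883, 0.0], [0.0, 0.0, -1.0]]
ft_force: [0.2, -0.3, -1.8]
grip_width: 0.019
grasp_force: 49.0
```

>>> {"method": "send_rows", "body": {
  "moves": [
    [0,0,-0.001,0,0,0,0],
    [0,0,-0.002,0,0,0,0],
    [0,0,-0.002,0,0,0,0],
    [0,0,-0.002,0,0,0,0]
  ]
}}

```text
clock: 17.35
ee_pos: [0.4859, 0.2763, 0.1647]
tool_rot: [[0.883, 0.469, -0.0], [0.469, -0.883, -0.0], [-0.0, 0.0, -1.0]]
ft_force: [-0.4, -0.3, -1.4]
grip_width: 0.0193
grasp_force: 49.0
```

>>> {"method": "send_rows", "body": {
  "moves": [
    [0,0,-0.0005,0,0,0,0],
    [0,0,-0.0005,0,0,0,0],
    [0,0,-0.0005,0,0,0,0]
  ]
}}

```text
clock: 17.65
ee_pos: [0.4859, 0.2763, 0.1643]
tool_rot: [[0.883, 0.469, 0.0], [0.469, -0.883, 0.0], [0.0, 0.0, -1.0]]
ft_force: [-0.6, -0.5, -1.5]
grip_width: 0.0187
grasp_force: 49.0
```

>>> {"method": "send_rows", "body": {
  "moves": [
    [0,0,-0.0005,0,0,0,0],
    [0,0,-0.0005,0,0,0,0],
    [0,0,-0.0005,0,0,0,0]
  ]
}}

```text
clock: 17.95
ee_pos: [0.4859, 0.2763, 0.1638]
tool_rot: [[0.883, 0.469, -0.0], [0.469, -0.883, -0.0], [-0.0, 0.0, -1.0]]
ft_force: [0.6, 0.2, -2.2]
grip_width: 0.0192
grasp_force: 49.0
```

>>> {"method": "send_rows", "body": {
  "moves": [
    [0,0,-0.0004,0,0,0,0],
    [0,0,-0.0004,0,0,0,0],
    [0,0,-0.0004,0,0,0,0]
  ]
}}

```text
clock: 18.25
ee_pos: [0.486, 0.2764, 0.1637]
tool_rot: [[0.883, 0.469, 0.0], [0.469, -0.883, 0.0], [0.0, -0.0, -1.0]]
ft_force: [0.2, -0.1, 3.1]
grip_width: 0.0188
grasp_force: 49.5
```

>>> {"method": "send_rows", "body": {
  "moves": [
    [0,0,-0.0004,0,0,0,0],
    [0,0,-0.0004,0,0,0,0],
    [0,0,-0.0004,0,0,0,0]
  ]
}}

```text
clock: 18.55
ee_pos: [0.4861, 0.2764, 0.1637]
tool_rot: [[0.883, 0.469, 0.001], [0.469, -0.883, 0.0], [0.001, 0.0, -1.0]]
ft_force: [-1.7, -1.7, 5.5]
grip_width: 0.0189
grasp_force: 50.0
```

The panel touched the floor at the expected height, with 5.5 N. Releasing.

>>> {"method": "send_rows", "body": {
  "moves": [
    [0,0,0.0003,0,0,0,0.26],
    [0,0,0.0003,0,0,0,0.28],
    [0,0,0.0003,0,0,0,0.33],
    [0,0,0.0003,0,0,0,0.4],
    [0,0,0.0003,0,0,0,0.5],
    [0,0,0.0003,0,0,0,0.6],
    [0,0,0.0003,0,0,0,0.7],
    [0,0,0.0003,0,0,0,0.8],
    [0,0,0.0003,0,0,0,0.9],
    [0,0,0.0003,0,0,0,1],
    [0,0,0.0003,0,0,0,1],
    [0,0,0.0003,0,0,0,1],
    [0,0,0.0003,0,0,0,1]
  ]
}}

```text
clock: 19.85
ee_pos: [0.4859, 0.2763, 0.1633]
tool_rot: [[0.883, 0.469, 0.0], [0.469, -0.883, 0.0], [0.0, -0.0, -1.0]]
ft_force: [0.0, -0.2, -0.6]
grip_width: 0.0852
grasp_force: 0.0
```

```bash
python3 r.py 7
```

```text
[0.48589167 0.27632283 0.16330473] [[0.8832, 0.469, 0.0], [0.469, -0.8832, 0.0], [0.0, -0.0, -1.0]] [ 0.02995615 -0.24382125 -0.57853303] [-0.03272071  0.0366202   0.01027483] 0.08520914181235519 0.0
tcp in slot (np.float64(-0.00013820978134074956), np.float64(-0.0004658227755621474))
z-b 0.026 36 u [-0.052   0.0558] v -0.0029 slope -0.023
z-b 0.034 45 u [-0.0397  0.0453] v -0.0012 slope 0.002
z-b 0.042 46 u [-0.0402  0.046 ] v -0.0013 slope 0.014
dry 87 [ 0.0437598  -0.00158484] -0.043475646021593393 0.04376041628269399
ridge 155 -0.015969863434988026 0.015073701536744227 -0.05956803119341227 0.05964609587199207
```

View pics/c7.png

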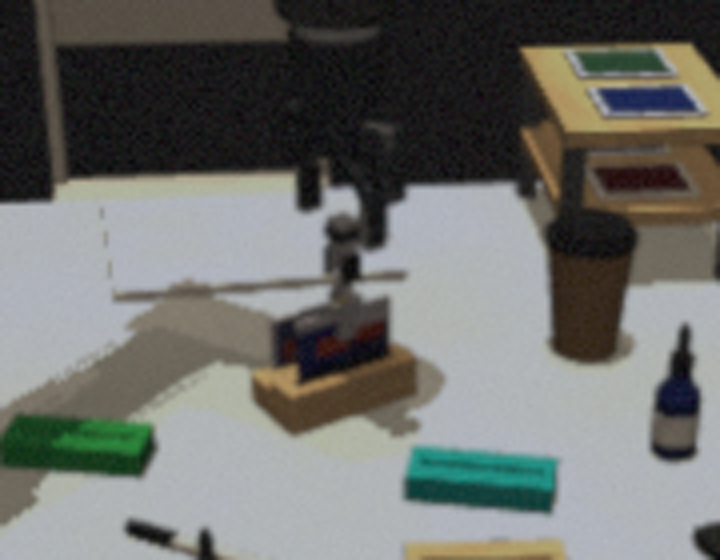

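The panel stands nearly upright in the slot with the tweezers clamped on it (crop pixel 345,300), and the fingers are clear on both sides. I'm retreating straight up.

>>> {"method": "send_rows", "body": {
  "moves": [
    [0,0,0.01,0,0,0,1],
    [0,0,0.03,0,0,0,1],
    [0,0,0.06,0,0,0,1],
    [0,0,0.1,0,0,0,1],
    [0,0,0.13,0,0,0,1],
    [0,0,0.13,0,0,0,1],
    [0,0,0.13,0,0,0,1],
    [0,0,0.13,0,0,0,1],
    [0,0,0.13,0,0,0,1],
    [0,0,0.13,0,0,0,1]
  ]
}}

```text
clock: 20.9
ee_pos: [0.4857, 0.2761, 0.2924]
tool_rot: [[0.883, 0.469, -0.001], [0.469, -0.883, -0.001], [-0.002, 0.001, -1.0]]
ft_force: [-0.3, 0.1, -0.6]
grip_width: 0.0855
grasp_force: 0.0
```

```bash
python3 - <<'E'
from h import *
p,d=shot('side','side8');P=cloud('side',d);c=np.array([.4858,.2768])
m=(np.hypot(*np.moveaxis(P[...,:2]-c,-1,0))<.05)&(P[...,2]>.16)&(P[...,2]<.2)
print('head',m.sum(),P[m].mean(0),P[m].max(0))
print(workorder.job_done())
E
```

```text
head 46 [0.4882255  0.27104253 0.16790805] [0.50304964 0.28614828 0.17431189]
the job is handed in; nothing more can be done
None
```

The panel is standing in the rack's empty slot with the tweezers still clamped on its top edge and the gripper clear; I handed the job in at about 21 s, and no verdict was returned.

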